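# Stopper the culture flask, then unbolt the ripening box and hold its gate ajar

## Robot

A 6-joint arm with a two-finger parallel gripper is mounted at the origin on the work surface. World frame = base frame: x ahead of the robot, y to its left, z up, the work surface at z = 0. Lengths are in m, angles in rad, forces in N, time in s.
With the tool pointing down it reaches from about 0.35 to 0.85 m from the base axis. Payload 8.1 kg.
Tool frame: the origin (TCP) lies at the very end of the fingers, on their centre line; the grasp point (between the pads) lies 19 mm behind it; z points along the fingers, y is the direction in which the jaws open and shut (so a half turn about z gives the same grasp; the last joint's range is limited). The gripper opens to 93 mm and grips with 3 to 60 N. Pads are 15 mm wide; open, the fingers measure 128 mm over their backs; the gripper's body (75 mm by 188 mm) begins 65 mm behind the grasp point.
Start: joints at [-1.341, 0.13, 1.488, -0, 1.523, -0.085], TCP at [0.186, -0.571, 0.219] pointing down, gripper open.
Joint ranges: [-2.96, 2.96], [-0.89, 2.26], [0.02, 2.5], [-1.34, 4.48], [0, 2.73], [-2.66, 2.66]. Speed limits (rad/s): [2.39, 2.39, 2.79, 3.14, 3.14, 3.14].

## Interface

Orientations are given as a rotation vector (axis times angle).
In Python, from plant import robot gives the robot as it stands.
- The arm moves only by the shell command python3 -m inch 'ROWS' [FORCE]. ROWS is JSON, a list that holds one entry, the list of rows, each a list of 7 numbers: the shift along the tool's x, y, z in cm, then the turn, a rotation vector about the tool's x, y, z in degrees, then the gripper command: -1 is fully open, 1 is shut, values between are in proportion. A call has 1 to 5 rows; each row shifts and turns the commanded pose from where the row before left it, along the tool's axes as they then stand; what a row does not reach is not made up. A row lasts 1/10 s, in which the tool goes at most 50 mm and 8.59 degrees, less where a joint would pass 70% of its speed; a pose out of reach is approached as far as the arm can. A call with a gripper value outside its range is refused whole. The fingers move at their own pace and stop on an object; FORCE is the grip in N (left out, the last holds). Time passes only in rows, so rows that do not move let the fingers close. It gives the time, the measured TCP pose, the force and the opening at its end, in the units of the state.
- robot.read_state(): the state, without advancing time (a new reading comes with each control period).
- robot.read_camera(name): name is "side" or "top"; returns a dict with "image" (384x512x3 uint8, blue, green, red), "K" (3x3 intrinsics, pixels), "distortion" ([k1, k2, p1, p2, k3] as OpenCV has them; the pictures are not rectified), "R" (3x3) and "t" (3): a world point X has camera coordinates R X + t. Camera axes: x right, y down, z forward; pixel columns grow to the right and rows downward; lengths in m; the calibration is good to about 2 mm. A picture is of the moment at which its call begins. There is no depth.
- robot.close_job(): hands the job in, once; it reports no verdict.
The state is a dict: "t": time; "q": joint angles; "dq": joint speeds; "joint_torque": joint torques, N m; "tool_pos": TCP position; "orientation": TCP orientation; "force": force on the tool from outside, world axes, zero at the start; "wrist_torque": the same for the moment, N m; "opening": finger opening in m.
Only numpy, scipy, OpenCV 4.12 (cv2) and the standard library are available. Lean on these libraries where they do the work, as an engineer would, in place of code of your own. Each camera call takes 0.05 s, during which the arm holds its last target. There are 200 camera calls.

## Task

Air the cheese ripening box without letting mould get into the open culture flask: first set the red stopper from the wooden stand upright and fully home in the mouth of the amber flask and let go of it. Then take the black upright handle of the sagging bolt on top of the box's gate, lift the bolt over the keeper's bent-up lip while drawing it right back out of the keeper, and swing the sprung gate out towards you until its free edge stands about 10 cm open. Finish while still holding the bolt handle, keeping the gate ajar there; leave the flask standing and everything else where it is.

Things in the scene. Friction and masses are not known exactly. Their poses are not given: they have to be found in the camera images.
- stopper_centre (a point): Centre (half-way up, z up) of the loose red rubber stopper, 48 mm tall, 40 g, upright in a hole of the stand. Upper half: straight round head, 36 mm diameter, 24 mm tall. Lower half: plug 24 mm long tapering from 25 to 19 mm diameter at the foot, which is 12 mm deep in a 27 mm hole. Home in the flask, the head's underside rests on the rim and this point is level with the mouth.
- flask_mouth (a point): Centre of the open mouth of the amber glass conical flask, at the level of its rim, 125 mm above the table; z up. Flask loose, 0.35 kg, base 84 mm in diameter, straight neck 40 mm long, 36 mm outside and 30 mm inside diameter.
- stand: Plain wooden stopper stand, fixed, 160 x 60 x 24 mm, long along its x axis, origin at the centre of its underside; the two holes lie 45 mm either side of the centre along x. Either hole may hold the red stopper; the other holds the white one.
- ripebox: Fixed wooden box with clear top, 240 (x) x 470 (y) x 130 mm high; origin at centre of underside. Its -x face, to the robot, is the gate, hinged on the +y side, bolted on the -y side. The brass keeper stands on the front post at x -107, y -212 mm: two side cheeks and, towards the gate, an upstanding bent lip that traps the bolt's downturned nose until it is lifted over.
- gate (a joint): Gate angle, rad: 0 shut, grows as the free edge swings out to the robot (clockwise seen from above), to 1.2. A spring shuts it with 0.5 N m at 0 plus 1 N m per rad. Gate 360 mm from hinge line to free edge, 18 mm thick, top at z = 130 mm. Free edge 10 cm open: about 0.28 rad.
- gate_hinge (a point): Point on the vertical hinge line of the gate, at the height of the gate's top (z = 130 mm), at the front left of the box; turns with the gate. At gate 0 its axes are parallel to the box's; the gate runs from it along its own -y.
- gate_free_edge (a point): Middle of the gate's top edge at its free end, at z = 130 mm, 360 mm from the hinge along the gate.
- bolt_draw (a joint): How far the bolt is drawn back out of the keeper, m, along the gate towards the hinge (the gate's +y): starts at 0 to 0.006, stop at 0.055. Not lifted, the nose meets the lip at 0.008; it is free of the keeper, so that the gate can swing, from 0.028. About 1 N of friction.
- bolt_handle: Bolt (0.17-0.35 kg) with black upright handle: sleeve 18 mm diameter, 40 mm tall, under a cap 24 mm wide, 6 mm thick. Origin: middle of sleeve, z 216 mm sagging, to 236 fully lifted in its tall guides (tops at z 182); it never tilts, sinks if let go. Lifted 10 mm the nose clears the lip, which lies under it at draw 8 to 24 mm. At draw 0: 305 mm along the gate's -y, 13 mm +x from the hinge line.
- other_stopper_centre (a point): Centre of a white stopper of the same shape in the stand's other hole; leave it.
- tomme: Small pale cheese wheel, 150 mm in diameter, 60 mm high; leave it. Origin at its underside.
- salt_jar: Jar with steel cap, 68 mm in diameter, 100 mm high; leave it. Origin at its underside.
- brush: Brush lying on the table; leave it.
- mug: Blue mug, 76 mm in diameter, 90 mm high; leave it. Origin at its underside.
- spatula: Spatula lying on the table; leave it.
- wash_bottle: Bottle, 60 mm in diameter, 170 mm high; leave it. Origin at its underside.

How it is judged:
On the way, in this order (a step that is already met when the one before it is completed fails the run):
1. the red stopper is fully home in the upright flask and let go (z of stopper_centre in the frame of flask_mouth between -0.003 and 0.003 m and horizontal distance between stopper_centre and flask_mouth below 0.005 m and angle between stopper_centre's own z axis and vertical below 0.12 rad and angle between flask_mouth's own z axis and vertical below 0.1 rad and height (world z) of flask_mouth between 0.12 and 0.13 m and distance between the grasp point and stopper_centre above 0.06 m), for 0.2 s.
2. the bolt is lifted over the lip and drawn back out of the keeper, the gate still nearly shut (value of joint bolt_draw above 0.028 m and value of joint gate below 0.1 rad), for 0.05 s.
At the end, for the whole second after the job is handed in: Red stopper home in the upright flask (centre within 3 mm of the rim level, 5 mm of the axis, tilt under 0.12 rad); bolt drawn 28 mm or more; gate held still 0.165 to 0.42 rad open (free edge 6 to 15 cm), the fingers pressing on the bolt handle with over 1 N (z of stopper_centre in the frame of flask_mouth between -0.003 and 0.003 m and horizontal distance between stopper_centre and flask_mouth below 0.005 m and angle between stopper_centre's own z axis and vertical below 0.12 rad and angle between flask_mouth's own z axis and vertical below 0.1 rad and height (world z) of flask_mouth between 0.12 and 0.13 m and value of joint gate between 0.165 and 0.42 rad and velocity of joint gate between -0.05 and 0.05 rad/s and value of joint bolt_draw above 0.028 m and contact force between the fingers and bolt_handle above 1 N); the arm keeps its last pose, push and grip.
It fails at once if another thing was shifted by more than 4 cm (distance of any of other_stopper_centre, tomme, salt_jar, brush, mug, spatula, wash_bottle from where it was at the start of the episode above 0.04 m).
It also fails if it takes over 54 s, if anything falls off the work surface, if the arm or the gripper's body presses on something with over 40 N, if the wrist force passes 120 N, or if a joint passes its speed limit or range.

## Working session

There is one attempt and no reset: what is moved stays moved. The work goes in short steps, Python scripts to look and compute and a shell command to move; the robot and the scene stay as the last step left them, time stands still between calls to the robot, and variables do not carry over. Pictures are saved under pics/ and viewed, about 8 in all and at most 12, crops included, and the job is handed in when it is done.

```bash
ls; mkdir -p pics; cat > h.py <<'E'
import numpy as np, cv2
from plant import robot
def cam(n):
    c=robot.read_camera(n); return c
def ray(c,uv):
    p=cv2.undistortPoints(np.array([[uv]],float),np.array(c["K"],float),np.array(c["distortion"],float))[0,0]
    R=np.array(c["R"]);t=np.array(c["t"])
    return -R.T@t, R.T@np.array([p[0],p[1],1])
def onz(c,uv,z):
    o,d=ray(c,uv); return o+d*(z-o[2])/d[2]
def proj(c,X):
    return cv2.projectPoints(np.array(X,float).reshape(-1,1,3),cv2.Rodrigues(np.array(c["R"]))[0],np.array(c["t"],float),np.array(c["K"],float),np.array(c["distortion"],float))[0].reshape(-1,2)
def blobs(img,lo,hi,amin=30):
    h=cv2.cvtColor(img,cv2.COLOR_BGR2HSV); m=cv2.inRange(h,np.array(lo),np.array(hi))
    n,l,s,ce=cv2.connectedComponentsWithStats(m)
    return m,[(s[i].tolist(),ce[i].round(1).tolist()) for i in range(1,n) if s[i][4]>=amin]
E
python3 - <<'E'
from h import *
for n in("top","side"):
    c=cam(n); cv2.imwrite(f"pics/{n}0.png",c["image"])
    print(n,-np.array(c["R"]).T@c["t"],np.array(c["R"])[2],c["K"][0][0])
s=robot.read_state(); print(s)
E
```

```text
pics
top [0.41551202 0.03407843 1.34418932] [ 0.09621583  0.00323875 -0.99535523] 367.66529257883025
side [ 0.03005496 -1.0886641   1.52235493] [ 0.27737338  0.60762576 -0.74421431] 494.639147582191
{'t': 0.1, 'q': array([-1.34139543e+00,  1.31104161e-01,  1.48915602e+00, -6.27215059e-07,
        1.52303050e+00, -8.54066053e-02]), 'dq': array([-1.84106540e-05, -1.44596349e-03, -3.69027721e-03, -4.34066815e-04,
        1.10618892e-03, -3.14741598e-04]), 'joint_torque': array([ 1.65649762e-03, -5.61339355e+01, -4.93095624e+01,  7.70156435e-02,
        2.91643589e-02, -7.64596143e-05]), 'tool_pos': array([ 0.18567839, -0.56999871,  0.21768919]), 'orientation': array([-3.10108232e+00, -4.92193614e-01,  1.92746666e-04]), 'force': array([-0.4792641 , -0.92147028, -0.19920147]), 'wrist_torque': array([ 0.04815169,  0.03772678, -0.01409111]), 'opening': 0.0929655889490561}
```

View pics/top0.png

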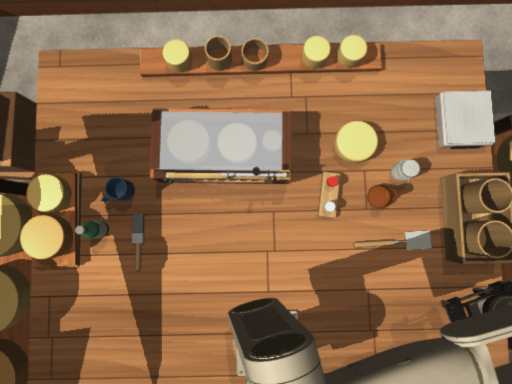

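View pics/side0.png

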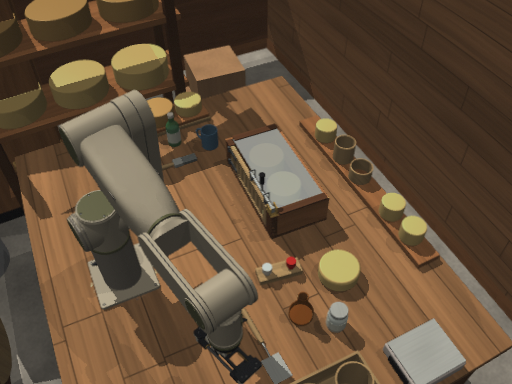

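The top view shows +x up and +y left. The red stopper is at (332,182), the white one at (330,206), the flask at about (380,196) and the bolt handle at about (257,171). In the side view the red stopper is at (291,263), the flask at (301,312) and the handle at (262,178).

```bash
python3 - <<'E'
from h import *
T=cam("top");S=cam("side")
for n,c in(("top",T),("side",S)):
    for nm,lo,hi in(("red",(0,200,120),(6,255,255)),("amber",(5,150,40),(14,255,150)),("black",(0,0,0),(180,255,30))):
        m,b=blobs(c["image"],lo,hi,12)
        b=[x for x in b if 150<x[1][0]<430 and 130<x[1][1]<330]
        print(n,nm,b[:8])
a=cv2.resize(T["image"][150:225,235:425],None,fx=4.2,fy=4.2,interpolation=cv2.INTER_CUBIC)
b=cv2.resize(S["image"][150:330,220:360],None,fx=1.6,fy=1.6,interpolation=cv2.INTER_CUBIC)
d=cv2.resize(S["image"][250:330,250:320],None,fx=3.5,fy=3.5,interpolation=cv2.INTER_CUBIC)
e=cv2.resize(S["image"][155:225,235:305],None,fx=4,fy=4,interpolation=cv2.INTER_CUBIC)
o=np.zeros((600,798,3),np.uint8);o[:a.shape[0],:a.shape[1]]=a
o[316:316+d.shape[0],:d.shape[1]]=d;o[316:596,260:540]=e;
cv2.imwrite("pics/crop1.png",o)
E
```

```text
top red []
top amber [([146, 120, 19, 62, 481], [154.4, 151.9]), ([357, 170, 11, 2, 12], [362.2, 170.1]), ([357, 183, 43, 28, 671], [380.0, 196.9]), ([339, 196, 6, 5, 13], [341.4, 198.5]), ([337, 205, 7, 12, 24], [339.9, 210.0]), ([345, 209, 9, 2, 12], [348.9, 209.4]), ([389, 208, 12, 2, 17], [394.9, 208.5]), ([294, 210, 9, 2, 13], [298.2, 210.5])]
top black []
side red []
side amber [([328, 150, 5, 10, 15], [330.7, 154.3]), ([342, 167, 6, 8, 19], [344.7, 170.7]), ([357, 188, 21, 23, 74], [367.2, 198.8]), ([371, 192, 10, 10, 32], [376.4, 195.6]), ([385, 222, 13, 14, 41], [391.7, 228.6]), ([416, 254, 12, 8, 35], [421.2, 258.1]), ([288, 291, 25, 35, 585], [300.7, 309.8])]
side black [([261, 175, 4, 9, 24], [262.1, 179.5])]
```

View pics/crop1.png

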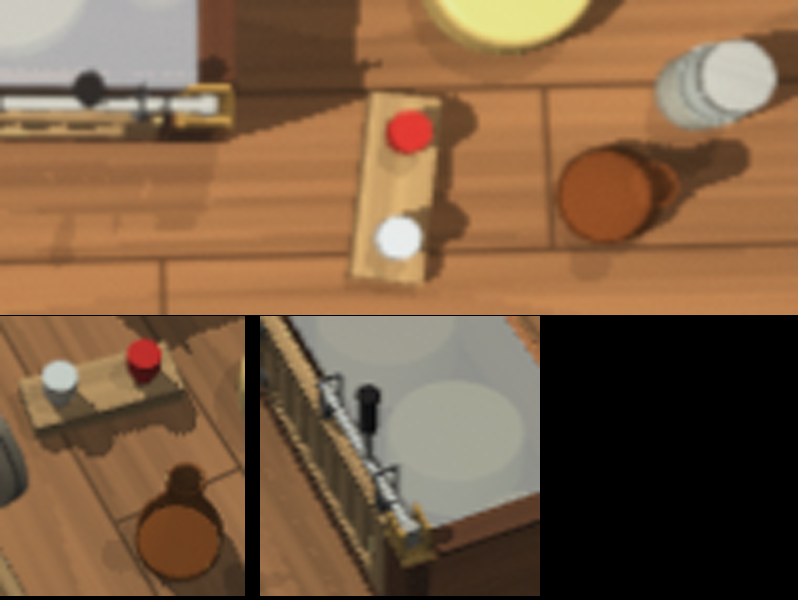

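```bash
cat >> h.py <<'E'
def tri(c1,u1,c2,u2):
    o1,d1=ray(c1,u1);o2,d2=ray(c2,u2);d1/=np.linalg.norm(d1);d2/=np.linalg.norm(d2)
    a=np.linalg.lstsq(np.c_[d1,-d2],o2-o1,rcond=None)[0]
    p,q=o1+a[0]*d1,o2+a[1]*d2
    return (p+q)/2,np.linalg.norm(p-q)
E
python3 - <<'E'
from h import *
np.set_printoptions(precision=4,suppress=True)
T=cam("top");S=cam("side")
def big(c,x,y,w,h,f):
    im=cv2.cvtColor(c["image"],cv2.COLOR_BGR2HSV)[y:y+h,x:x+w]; m=f(im[...,0].astype(int),im[...,1].astype(int),im[...,2].astype(int)); v,u=np.nonzero(m); return (u.mean()+x,v.mean()+y,len(u))
red=lambda h,s,v:((h<5)|(h>174))&(s>180)&(v>150)
redd=lambda h,s,v:((h<5)|(h>174))&(s>180)&(v>165)
rt=big(T,320,170,25,25,red); rs=big(S,280,250,25,25,redd); print(rt,rs)
print("red",onz(T,rt[:2],.06),onz(S,rs[:2],.06),tri(T,rt[:2],S,rs[:2]))
wt=(329.9,206.9);ws=(60/3.5+250,(375-316)/3.5+250)
print("white",onz(T,wt,.06),onz(S,ws,.06))
print("flask base",onz(T,(379,196.4),0),onz(S,(301.4,313.1),0))
print("mouth",onz(T,(660/4.2+235,183/4.2+150),.125),onz(S,(303.1,296.9),.125),tri(T,(392,193.5),S,(303.1,296.9)))
bt=(256,171);bs=(262,174.3)
print("cap",onz(T,bt,.242),onz(S,bs,.242),tri(T,bt,S,bs))
# keeper / box front corners in top at z .13
for u in[(290,181),(166,181),(289.5,175)]: print(u,onz(T,u,.13))
# stand corners
for u in [(372,92),(440,97),(425,283),(349,276)]: print(onz(T,(u[0]/4.2+235,u[1]/4.2+150),.024))
a=cv2.resize(T["image"][155:195,150:310],None,fx=5,fy=5,interpolation=cv2.INTER_CUBIC)
b=cv2.resize(S["image"][280:330,275:325],None,fx=7,fy=7,interpolation=cv2.INTER_CUBIC)
d=cv2.resize(T["image"][175:225,355:415],None,fx=6.6,fy=7,interpolation=cv2.INTER_CUBIC)
o=np.zeros((560,800,3),np.uint8);o[:200]=a;o[205:555,:350]=b;o[205:555,360:756]=d
cv2.imwrite("pics/crop2.png",o)
E
```

```text
(np.float64(332.0625), np.float64(180.975), 80) (np.float64(290.8627450980392), np.float64(260.1764705882353), 51)
red [ 0.5606 -0.2427  0.06  ] [ 0.5598 -0.2413  0.06  ] (array([ 0.5599, -0.2422,  0.0613]), np.float64(0.001169835409211189))
white [ 0.4698 -0.2312  0.06  ] [ 0.4715 -0.2297  0.06  ]
flask base [ 0.5067 -0.4249  0.    ] [ 0.5109 -0.4151  0.    ]
mouth [ 0.5067 -0.4264  0.125 ] [ 0.5044 -0.4218  0.125 ] (array([ 0.5049, -0.4239,  0.1287]), np.float64(0.003543521201704987))
cap [0.5756 0.0251 0.242 ] [0.5764 0.0261 0.242 ] (array([0.5757, 0.0251, 0.2433]), np.float64(0.00048025348240023015))
(290, 181) [ 0.5558 -0.0879  0.13  ]
(166, 181) [0.5651 0.3246 0.13  ]
(289.5, 175) [ 0.5759 -0.0869  0.13  ]
[ 0.5984 -0.2211  0.024 ]
[ 0.5927 -0.2795  0.024 ]
[ 0.4333 -0.2596  0.024 ]
[ 0.4407 -0.1951  0.024 ]
```

View pics/crop2.png

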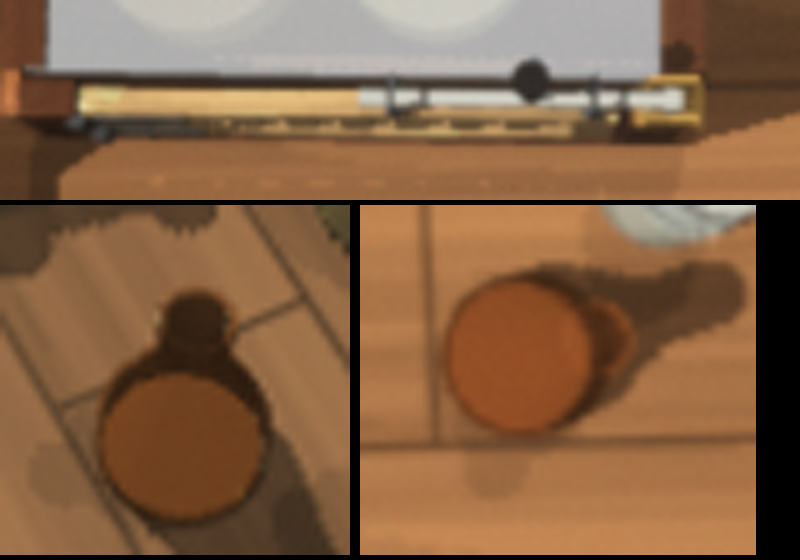

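The flask base disc is centred at about (379.1,196.4) in the top view and (301,314.6) in the side view. The mouth is at about (391.1,194) and (303,296.1). The heights agree with the given sizes.

```bash
cat >> h.py <<'E'
from scipy.spatial.transform import Rotation as Ro
def go(p,yaw=None):
    "remaining move to TCP p in tool axes (cm); yaw of tool x in deg"
    s=robot.read_state();M=Ro.from_rotvec(s["orientation"]).as_matrix()
    y=np.degrees(np.arctan2(M[1,0],M[0,0]))
    print("t",round(s["t"],2),"tcp",np.round(s["tool_pos"],4),"F",np.round(s["force"],1),"open",round(s["opening"],4),"zax",np.round(M[:,2],3),"yaw",round(y,2))
    print("d_tool cm",np.round(M.T@(np.array(p)-s["tool_pos"])*100,2),"turn tool z deg",None if yaw is None else round(-(yaw-y),1))
E
python3 - <<'E'
from h import *
T=cam("top");S=cam("side")
print(tri(T,(391.1,194),S,(303,296.1)),onz(T,(391.1,194),.125),onz(S,(303,296.1),.125),onz(T,(379.1,196.4),0.002),onz(S,(301,314.6),0.002))
go([.5602,-.242,.15],-7.5)
go([.5602,-.242,.031],-7.5)
E
```

```text
(array([ 0.50458311, -0.42114392,  0.12919793]), np.float64(0.0008739899170115371)) [ 0.50530846 -0.42287477  0.125     ] [ 0.50557465 -0.4190416   0.125     ] [ 0.50656059 -0.42460886  0.002     ] [ 0.50628302 -0.42040214  0.002     ]
t 0.4 tcp [ 0.1858 -0.5704  0.2185] F [-0.   1.1  0.2] open 0.0929 zax [-0.  0. -1.] yaw 18.04
d_tool cm [ 45.77 -19.63   6.85] turn tool z deg 25.5
t 0.4 tcp [ 0.1858 -0.5704  0.2185] F [-0.   1.1  0.2] open 0.0929 zax [-0.  0. -1.] yaw 18.04
d_tool cm [ 45.77 -19.63  18.75] turn tool z deg 25.5
```

```bash
python3 -m inch '[[[3,-1.3,0,0,0,0,-1],[4.5,-1.9,0,0,0,0,-1],[4.5,-1.9,0,0,0,0,-1],[4.5,-1.9,0,0,0,0,-1],[4.5,-1.9,0,0,0,0,-1]]]'
python3 -m inch '[[[4.5,-1.9,0,0,0,0,-1],[4.5,-1.9,0,0,0,0,-1],[4.5,-1.9,0,0,0,0,-1],[4.5,-1.9,0,0,0,0,-1],[3,-1.3,0,0,0,0,-1]]]'
python3 -m inch '[[[0,0,1.5,0,0,5.1,-1],[0,0,1.5,0,0,5.1,-1],[0,0,1.5,0,0,5.1,-1],[0,0,1,0,0,5.1,-1],[0,0,1,0,0,5.1,-1]]]'
python3 -m inch '[[[0,0,0,0,0,0,-1],[0,0,0,0,0,0,-1]]]'
python3 -c "
from h import *
go([.5602,-.242,.15],-7.5)"
```

```text
t: 0.9
tool_pos: [0.3591, -0.4195, 0.2188]
orientation: [3.102, 0.492, 0.0]
force: [-0.1, -0.8, 0.2]
opening: 0.0929
t: 1.4
tool_pos: [0.5321, -0.2686, 0.2188]
orientation: [-3.102, -0.495, -0.001]
force: [0.9, -0.5, 0.4]
opening: 0.0928
t: 1.9
tool_pos: [0.5299, -0.271, 0.1529]
orientation: [-3.134, 0.21, 0.001]
force: [0.7, -0.5, 1.1]
opening: 0.093
t: 2.1
tool_pos: [0.53, -0.2712, 0.1537]
orientation: [-3.135, 0.2, 0.001]
force: [0.3, 0.5, 0.4]
opening: 0.093
t 2.1 tcp [ 0.53   -0.2712  0.1537] F [0.3 0.5 0.4] open 0.093 zax [-0.  0. -1.] yaw -7.31
d_tool cm [ 2.63 -3.28  0.37] turn tool z deg 0.2
```

```bash
python3 -m inch '[[[1,-1.2,1,0,0,0,-1],[1.2,-1.6,2,0,0,0,-1],[0.4,-0.5,2,0,0,0,-1],[0,0,0,0,0,0,-1],[0,0,0,0,0,0,-1]]]'
python3 - <<'E'
from h import *
go([.5602,-.242,.031],-7.5)
T=cam("top");S=cam("side")
a=cv2.resize(T["image"][150:225,290:390],None,fx=4,fy=4,interpolation=cv2.INTER_CUBIC)
b=cv2.resize(S["image"][195:295,240:340],None,fx=4,fy=4,interpolation=cv2.INTER_CUBIC)
o=np.zeros((400,800,3),np.uint8);o[:300,:400]=a;o[:,400:]=b
cv2.imwrite("pics/c3.png",o)
E
```

```text
t: 2.6
tool_pos: [0.5603, -0.2413, 0.1035]
orientation: [-3.135, 0.202, 0.001]
force: [-0.6, -0.4, 1.0]
opening: 0.0934
t 2.6 tcp [ 0.5603 -0.2413  0.1035] F [-0.6 -0.4  1. ] open 0.0934 zax [-0.001  0.    -1.   ] yaw -7.38
d_tool cm [0.01 0.07 7.25] turn tool z deg 0.1
```

View pics/c3.png

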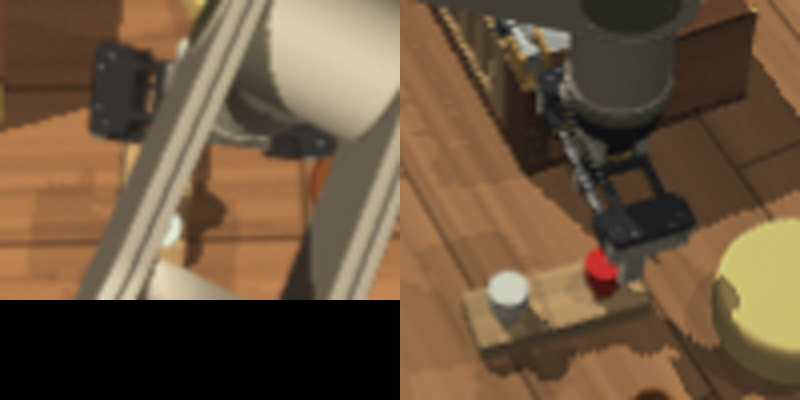

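The gripper is over the red stopper, with the near finger at side crop (630,260). I'll descend and grip.

```bash
python3 -m inch '[[[0,0.05,2,0,0,0,-1],[0,0,2,0,0,0,-1],[0,0,2,0,0,0,-1],[0,0,1.2,0,0,0,-1],[0,0,0,0,0,0,-1]]]'
python3 -m inch '[[[0,0,0,0,0,0,0.4],[0,0,0,0,0,0,0.4],[0,0,0,0,0,0,1],[0,0,0,0,0,0,1],[0,0,0,0,0,0,1]]]' 15
python3 -m inch '[[[0,0,0,0,0,0,1],[0,0,0,0,0,0,1],[0,0,0,0,0,0,1],[0,0,0,0,0,0,1],[0,0,0,0,0,0,1]]]'
```

```text
t: 3.2
tool_pos: [0.559, -0.2422, 0.0305]
orientation: [-3.134, 0.205, 0.003]
force: [-0.3, -0.6, -0.1]
opening: 0.093
t: 3.7
tool_pos: [0.5604, -0.2425, 0.0321]
orientation: [3.135, -0.204, 0.001]
force: [0.0, -0.5, 0.1]
opening: 0.0577
t: 4.2
tool_pos: [0.56, -0.2423, 0.0316]
orientation: [-3.135, 0.204, 0.0]
force: [-2.2, -0.3, -0.6]
opening: 0.0345
```

```bash
python3 -m inch '[[[0,0,0,0,0,0,1],[0,0,0,0,0,0,1],[0,0,-1,0,0,0,1],[0,0,-3,0,0,0,1],[0,0,-4,0,0,0,1]]]' 20
python3 -m inch '[[[0,0,-4,0,0,0,1],[0,0,-3,0,0,0,1],[0,0,-1,0,0,0,1],[0,0,0,0,0,0,1],[0,0,0,0,0,0,1]]]'
python3 - <<'E'
from h import *
go([.5055,-.4215,.19])
S=cam("side");T=cam("top")
cv2.imwrite("pics/c4.png",cv2.resize(S["image"][140:340,220:380],None,fx=3.7,fy=3,interpolation=cv2.INTER_CUBIC))
E
```

```text
t: 4.7
tool_pos: [0.5583, -0.2415, 0.1106]
orientation: [-3.133, 0.204, 0.007]
force: [0.4, -0.6, 0.0]
opening: 0.0349
t: 5.2
tool_pos: [0.5593, -0.242, 0.1899]
orientation: [-3.134, 0.204, 0.003]
force: [-0.4, -0.7, -1.1]
opening: 0.0347
t 5.2 tcp [ 0.5593 -0.242   0.1899] F [-0.4 -0.7 -1.1] open 0.0347 zax [-0.002  0.001 -1.   ] yaw -7.47
d_tool cm [-3.   18.5  -0.02] turn tool z deg None
```

View pics/c4.png

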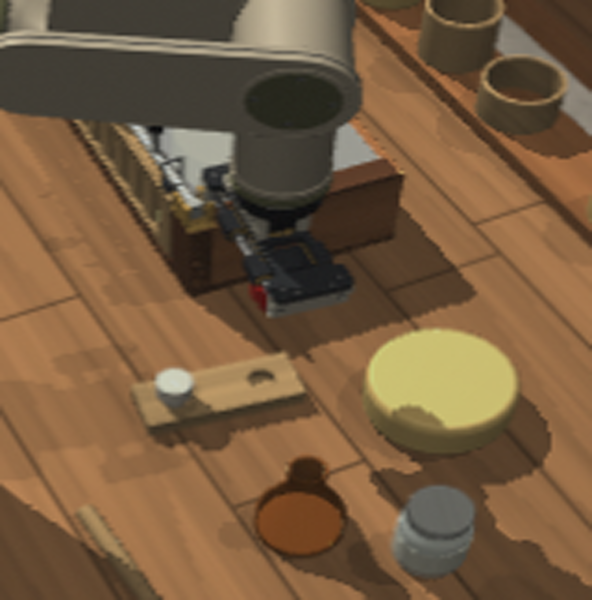

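```bash
python3 -m inch '[[[-0.4,2.5,0,0,0,0,1],[-0.7,4,0,0,0,0,1],[-0.7,4.5,0,0,0,0,1],[-0.7,4.5,0,0,0,0,1],[-0.5,3,0,0,0,0,1]]]'
python3 -m inch '[[[0,0,0,0,0,0,1],[0,0,0,0,0,0,1],[0,0,0,0,0,0,1]]]'
python3 - <<'E'
from h import *
go([.5055,-.4215,.19])
S=cam("side");T=cam("top")
a=cv2.resize(T["image"][150:225,350:430],None,fx=4,fy=4,interpolation=cv2.INTER_CUBIC)
b=cv2.resize(S["image"][245:335,265:345],None,fx=6,fy=6,interpolation=cv2.INTER_CUBIC)
o=np.zeros((540,800,3),np.uint8);o[:300,:320]=a;o[:,320:]=b
cv2.imwrite("pics/c5.png",o)
x=robot.read_state()["tool_pos"]
print("grasp pt,axis foot, rim in S:",proj(S,[x+[0,0,.019],x+[0,0,-.019],[.5055,-.4215,.125]]))
E
```

```text
t: 5.8
tool_pos: [0.5041, -0.4239, 0.1891]
orientation: [-3.133, 0.207, 0.005]
force: [-0.0, 0.1, -0.6]
opening: 0.0348
t: 6.1
tool_pos: [0.5063, -0.4206, 0.1903]
orientation: [-3.133, 0.203, 0.002]
force: [0.4, 0.5, -0.3]
opening: 0.0343
t 6.1 tcp [ 0.5063 -0.4206  0.1903] F [ 0.4  0.5 -0.3] open 0.0343 zax [-0.001  0.002 -1.   ] yaw -7.43
d_tool cm [-0.06  0.1   0.03] turn tool z deg None
grasp pt,axis foot, rim in S: [[305.35691383 282.32182086]
 [304.52319794 288.7219292 ]
 [303.35053327 296.70867607]]
```

View pics/c5.png

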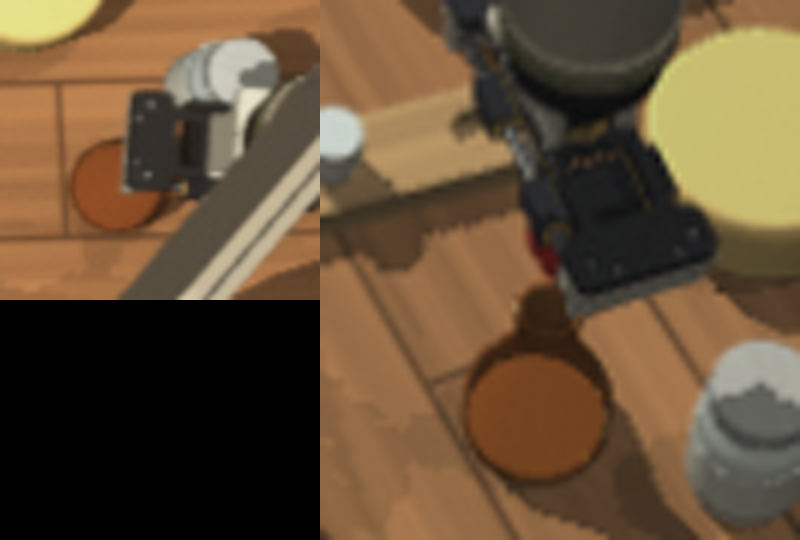

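The stopper is centred in the grip: its left edge is where I expect it, about 18 mm from the grasp axis. The projected axis also lines up with the mouth, so I'll lower it and watch the force.

```bash
python3 -m inch '[[[-0.06,0.1,1.5,0,0,0,1],[0,0,1.5,0,0,0,1],[0,0,0.8,0,0,0,1],[0,0,0,0,0,0,1],[0,0,0,0,0,0,1]]]'
python3 -m inch '[[[0,0,0.4,0,0,0,1],[0,0,0.4,0,0,0,1],[0,0,0.4,0,0,0,1],[0,0,0,0,0,0,1],[0,0,0,0,0,0,1]]]'
```

```text
t: 6.7
tool_pos: [0.5053, -0.4225, 0.153]
orientation: [-3.134, 0.204, 0.001]
force: [0.0, -0.8, 0.1]
opening: 0.0343
t: 7.2
tool_pos: [0.5055, -0.4228, 0.1415]
orientation: [-3.135, 0.204, 0.0]
force: [-0.5, -0.5, -0.4]
opening: 0.0346
```

```bash
python3 -m inch '[[[0,0,0.4,0,0,0,1],[0,0,0.4,0,0,0,1],[0,0,0.4,0,0,0,1],[0,0,0.2,0,0,0,1],[0,0,0,0,0,0,1]]]'
python3 -m inch '[[[0,0,0,0,0,0,1],[0,0,0.2,0,0,0,1],[0,0,0.2,0,0,0,1],[0,0,0,0,0,0,1],[0,0,0,0,0,0,1]]]'
```

```text
t: 7.7
tool_pos: [0.5053, -0.4225, 0.1269]
orientation: [-3.134, 0.204, 0.001]
force: [-0.5, -0.7, -0.5]
opening: 0.0346
t: 8.2
tool_pos: [0.506, -0.4228, 0.1253]
orientation: [3.135, -0.204, 0.002]
force: [-2.4, 4.3, 9.3]
opening: 0.0347
```

There's contact about 4 mm early, with a sideways force towards +y and -x, so the plug is touching the mouth on its -y side. I'll shift +y and continue.

```bash
python3 -m inch '[[[0,0,-0.3,0,0,0,1],[-0.1,-0.2,0,0,0,0,1],[0,0,0,0,0,0,1]]]'
python3 -m inch '[[[0,0,0.2,0,0,0,1],[0,0,0.2,0,0,0,1],[0,0,0,0,0,0,1],[0,0,0,0,0,0,1]]]'
```

```text
t: 8.5
tool_pos: [0.5048, -0.4206, 0.1265]
orientation: [3.135, -0.204, 0.0]
force: [-0.2, 0.1, -0.9]
opening: 0.035
t: 8.9
tool_pos: [0.5053, -0.421, 0.1249]
orientation: [3.134, -0.204, 0.002]
force: [-3.9, 4.7, 13.2]
opening: 0.0347
```

The fingertips reach about 4.4 mm below the head's underside, and the neck is as wide as the head, so the tips are resting on the glass rim. The plug is already about 20 mm inside. I'll back off slightly and release so it drops home.

```bash
python3 -m inch '[[[0,0,-0.25,0,0,0,1],[0,0,0,0,0,0,1],[0,0,0,0,0,0,0.1],[0,0,0,0,0,0,0],[0,0,0,0,0,0,-0.2]]]'
python3 -m inch '[[[0,0,0,0,0,0,-0.5],[0,0,0,0,0,0,-1],[0,0,-2,0,0,0,-1],[0,0,-4,0,0,0,-1],[0,0,-4,0,0,0,-1]]]'
python3 -m inch '[[[2,-3,-1,0,0,0,-1],[2,-5,0,0,0,0,-1],[2,-5,0,0,0,0,-1],[1,-4,0,0,0,0,-1],[0,0,0,0,0,0,-1]]]'
python3 - <<'E'
from h import *
go([.55,-.2,.3])
S=cam("side");T=cam("top")
a=cv2.resize(T["image"][165:225,350:430],None,fx=5,fy=5,interpolation=cv2.INTER_CUBIC)
b=cv2.resize(S["image"][275:335,270:336],None,fx=6,fy=6,interpolation=cv2.INTER_CUBIC)
o=np.zeros((360,800,3),np.uint8);o[:300,:400]=a;o[:,400:796]=b
cv2.imwrite("pics/c6.png",o)
for z in(.149,.155): print(z,proj(T,[.505,-.421,z]),proj(S,[.505,-.421,z]))
E
```

```text
t: 9.4
tool_pos: [0.5052, -0.4217, 0.126]
orientation: [3.133, -0.205, 0.002]
force: [0.3, -2.1, 6.0]
opening: 0.0506
t: 9.9
tool_pos: [0.5039, -0.4196, 0.224]
orientation: [-3.132, 0.204, 0.005]
force: [0.3, -2.0, 0.4]
opening: 0.0897
t: 10.4
tool_pos: [0.5943, -0.2624, 0.2342]
orientation: [-3.133, 0.195, 0.001]
force: [-0.7, -0.6, -0.0]
opening: 0.093
t 10.4 tcp [ 0.5943 -0.2624  0.2342] F [-0.7 -0.6 -0. ] open 0.093 zax [-0.001  0.003 -1.   ] yaw -7.14
d_tool cm [-5.18 -5.66 -6.56] turn tool z deg None
0.149 [[393.25728783 193.50468297]] [[303.63560379 292.82229385]]
0.155 [[393.95314496 193.3508074 ]] [[303.76148836 291.8517139 ]]
```

View pics/c6.png

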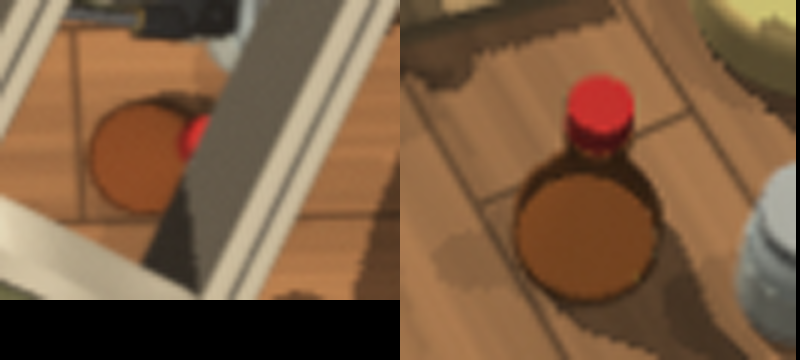

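The side view shows the head's top at (303.5,292.5), against (303.6,292.8) predicted for fully home, with the stopper upright. Now I'll move over the bolt handle.

```bash
python3 -m inch '[[[0,0,-2,0,0,0,-1],[-0.3,-2,-2.3,0,0,0,-1],[-0.7,-4,0,0,0,0,-1],[-0.9,-4.5,0,0,0,0,-1],[-0.9,-4.5,0,0,0,0,-1]]]'
python3 -m inch '[[[-0.9,-4.5,0,0,0,0,-1],[-0.9,-4.5,0,0,0,0,-1],[-0.7,-3.5,0,0,0,0,-1],[0,-0.8,0,0,0,0,-1],[0,0,0,0,0,0,-1]]]'
python3 -m inch '[[[0,0,0,0,0,0,-1],[0,0,0,0,0,0,-1]]]'
python3 - <<'E'
from h import *
go([.576,.0255,.197],-5)
T=cam("top");S=cam("side")
def big(c,x,y,w,h,lo):
    im=cv2.cvtColor(c["image"],cv2.COLOR_BGR2HSV)[y:y+h,x:x+w].astype(int); m=((im[...,0]<5)|(im[...,0]>174))&(im[...,1]>180)&(im[...,2]>lo); v,u=np.nonzero(m); return (u.mean()+x,v.mean()+y),len(u)
a=big(T,375,175,40,35,150);b=big(S,285,275,40,35,165);print(a,b,tri(T,a[0],S,b[0]),onz(T,a[0],.149),onz(S,b[0],.149))
a=cv2.resize(T["image"][140:210,215:405],None,fx=4,fy=4,interpolation=cv2.INTER_CUBIC)
b=cv2.resize(S["image"][130:210,220:320],None,fx=3.5,fy=3.5,interpolation=cv2.INTER_CUBIC)
o=np.zeros((570,800,3),np.uint8);o[:280,:760]=a;o[285:565,:350]=b
cv2.imwrite("pics/c7.png",o)
E
```

```text
t: 11.0
tool_pos: [0.5835, -0.1163, 0.2778]
orientation: [3.134, -0.21, -0.001]
force: [1.2, 0.7, -0.6]
opening: 0.093
t: 11.5
tool_pos: [0.5767, 0.0193, 0.2779]
orientation: [3.135, -0.203, -0.0]
force: [0.3, -0.4, 0.4]
opening: 0.0931
t: 11.7
tool_pos: [0.5769, 0.0175, 0.2779]
orientation: [3.134, -0.208, -0.0]
force: [0.3, 0.1, 0.1]
opening: 0.093
t 11.7 tcp [0.5769 0.0175 0.2779] F [0.3 0.1 0.1] open 0.093 zax [-0. -0. -1.] yaw -7.59
d_tool cm [-0.19 -0.78  8.09] turn tool z deg -2.6
 ** On entry to DLASCL parameter number  4 had an illegal value
 ** On entry to DLASCL parameter number  4 had an illegal value
 ** On entry to DLASCL parameter number  4 had an illegal value
 ** On entry to DLASCL parameter number  4 had an illegal value
 ** On entry to DLASCL parameter number  5 had an illegal value
 ** On entry to DLASCL parameter number  4 had an illegal value<stdin>:5: RuntimeWarning: Mean of empty slice.
  ret = ret.dtype.type(ret / rcount)
Traceback (most recent call last):
  File "h.py", line 19, in tri
    a=np.linalg.lstsq(np.c_[d1,-d2],o2-o1,rcond=None)[0]
      ~~~~~~~~~~~~~~~^^^^^^^^^^^^^^^^^^^^^^^^^^^^^^^^
numpy.linalg.LinAlgError: SVD did not converge in Linear Least Squares
```

```bash
python3 -m inch '[[[-0.1,-0.78,0,0,0,0,-1],[-0.1,0,1,0,0,0,-1],[0,0,1,0,0,0,-1],[0,0,0,0,0,0,-1],[0,0,0,0,0,0,-1]]]'
python3 - <<'E'
from h import *
go([.576,.0255,.197],-5)
T=cam("top");S=cam("side")
a=cv2.resize(T["image"][140:210,215:405],None,fx=4,fy=4,interpolation=cv2.INTER_CUBIC)
b=cv2.resize(S["image"][130:210,220:320],None,fx=3.5,fy=3.5,interpolation=cv2.INTER_CUBIC)
d=cv2.resize(S["image"][275:335,270:336],None,fx=4.5,fy=4.5,interpolation=cv2.INTER_CUBIC)
o=np.zeros((570,800,3),np.uint8);o[:280,:760]=a;o[285:565,:350]=b;o[285:555,360:657]=d
cv2.imwrite("pics/c7.png",o)
x=robot.read_state()["tool_pos"]; print(proj(S,[x,[.576,.0255,.242]]))
E
```

```text
t: 12.3
tool_pos: [0.5753, 0.0275, 0.2572]
orientation: [3.135, -0.204, -0.002]
force: [-0.2, -0.3, 0.5]
opening: 0.0932
t 12.3 tcp [0.5753 0.0275 0.2572] F [-0.2 -0.3  0.5] open 0.0932 zax [-0.002 -0.    -1.   ] yaw -7.46
d_tool cm [0.11 0.19 6.02] turn tool z deg -2.5
[[261.67800403 170.94348246]
 [261.9684251  174.45404725]]
```

View pics/c7.png

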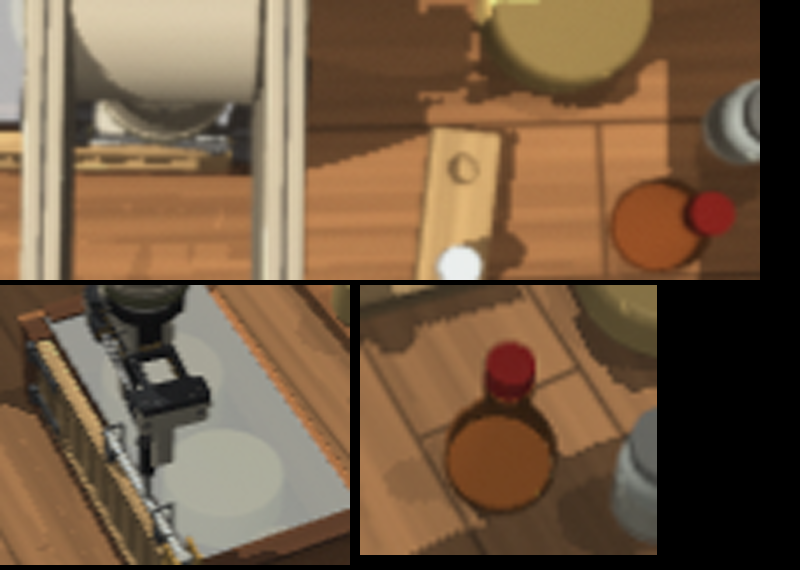

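In shadow, the stopper's head is at top (393.2,193.5) and side about (303.4,292.8). Both match the home prediction. The fingers straddle the bolt handle, so I'll descend and grip.

```bash
python3 -m inch '[[[0.1,0.15,2,0,0,0,-1],[0,0,2,0,0,0,-1],[0,0,1.4,0,0,0,-1],[0,0,0.6,0,0,0,-1],[0,0,0,0,0,0,-1]]]'
python3 -m inch '[[[0,0,0,0,0,0,0],[0,0,0,0,0,0,0.5],[0,0,0,0,0,0,1],[0,0,0,0,0,0,1],[0,0,0,0,0,0,1]]]' 25
python3 -m inch '[[[0,0,0,0,0,0,1],[0,0,0,0,0,0,1],[0,0,0,0,0,0,1],[0,0,0,0,0,0,1],[0,0,0,0,0,0,1]]]' 40
```

```text
t: 12.9
tool_pos: [0.5761, 0.0259, 0.1974]
orientation: [3.135, -0.205, -0.002]
force: [0.6, 0.0, 0.5]
opening: 0.0928
t: 13.4
tool_pos: [0.5767, 0.0259, 0.1985]
orientation: [-3.135, 0.204, -0.001]
force: [0.0, -1.2, -0.7]
opening: 0.0574
t: 13.9
tool_pos: [0.5766, 0.0262, 0.1981]
orientation: [-3.134, 0.204, -0.0]
force: [0.1, 2.0, -0.1]
opening: 0.0225
```

```bash
python3 -m inch '[[[0,0,0,0,0,0,1],[0,0,0,0,0,0,1],[0,0,0,0,0,0,1]]]' 40
python3 -m inch '[[[0,0,-0.4,0,0,0,1],[0,0,-0.5,0,0,0,1],[0,0,-0.5,0,0,0,1],[0,0,-0.2,0,0,0,1],[0,0,0,0,0,0,1]]]'
```

```text
t: 14.2
tool_pos: [0.5766, 0.0262, 0.1981]
orientation: [-3.135, 0.204, 0.0]
force: [-0.0, 2.9, 0.6]
opening: 0.0224
t: 14.7
tool_pos: [0.5767, 0.0261, 0.2147]
orientation: [-3.135, 0.204, -0.001]
force: [0.5, 5.1, -2.7]
opening: 0.0221
```

The opening reads 22 mm, so the pads are probably bearing on the cap rim. The bolt is lifted about 16 mm and its weight shows as 2.7 N. Next I'll draw it back.

```bash
python3 -m inch '[[[-0.1,-0.9,0,0,0,0,1],[-0.1,-0.9,0,0,0,0,1],[-0.1,-0.9,0,0,0,0,1],[-0.05,-0.5,0,0,0,0,1],[0,0,0,0,0,0,1]]]'
python3 -m inch '[[[0,0,0,0,0,0,1]]]'
```

```text
t: 15.2
tool_pos: [0.5773, 0.0593, 0.2141]
orientation: [-3.135, 0.202, -0.0]
force: [2.5, 0.7, -3.0]
opening: 0.0224
t: 15.3
tool_pos: [0.5773, 0.0586, 0.2141]
orientation: [-3.135, 0.203, -0.0]
force: [1.5, 0.7, -2.8]
opening: 0.0223
```

```bash
python3 -m inch '[[[-0.1,-0.6,0,0,0,0,1],[-0.05,-0.4,0,0,0,0,1],[0,0,0,0,0,0,1],[0,0,0,0,0,0,1]]]' 50
python3 - <<'E'
from h import *
s=robot.read_state();p=s["tool_pos"][:2]
yaw=-.0226;R=lambda a:np.array([[np.cos(a),-np.sin(a)],[np.sin(a),np.cos(a)]])
# handle now = hinge + R(yaw)(.013,-(.305-d)), d=.042+init~.003
rel=np.array([.013,-.305+.045]); h=p-R(yaw)@rel; print("hinge",h,p)
for g in np.arange(.05,.32,.05): # clockwise
    q=h+R(yaw-g)@rel; print(round(g,2),q,"d world cm",(q-p)*100)
go([*(h+R(yaw-.28)@rel),s["tool_pos"][2]])
S=cam("side");cv2.imwrite("pics/c8.png",cv2.resize(S["image"][110:250,200:340],None,fx=4,fy=4,interpolation=cv2.INTER_CUBIC))
E
```

```text
t: 15.7
tool_pos: [0.5771, 0.0685, 0.2142]
orientation: [-3.135, 0.204, -0.0]
force: [2.6, 0.6, -2.3]
opening: 0.0222
hinge [0.5699515  0.32870917] [0.57707268 0.06848179]
0.05 [0.56405784 0.06845109] d world cm [-1.30148478 -0.00306942]
0.1 [0.55105772 0.06907091] d world cm [-2.60149646  0.05891212]
0.15 [0.53810483 0.07033969] d world cm [-3.89678567  0.18578971]
0.2 [0.52523154 0.07225425] d world cm [-5.18411487  0.37724621]
0.25 [0.51247002 0.07480982] d world cm [-6.46026641  0.63280308]
0.3 [0.49985218 0.078     ] d world cm [-7.72205057  0.95182157]
t 15.7 tcp [0.5771 0.0685 0.2142] F [ 2.6  0.6 -2.3] open 0.0222 zax [ 0.  0. -1.] yaw -7.45
d_tool cm [-7.26  0.13 -0.  ] turn tool z deg None
```

View pics/c8.png

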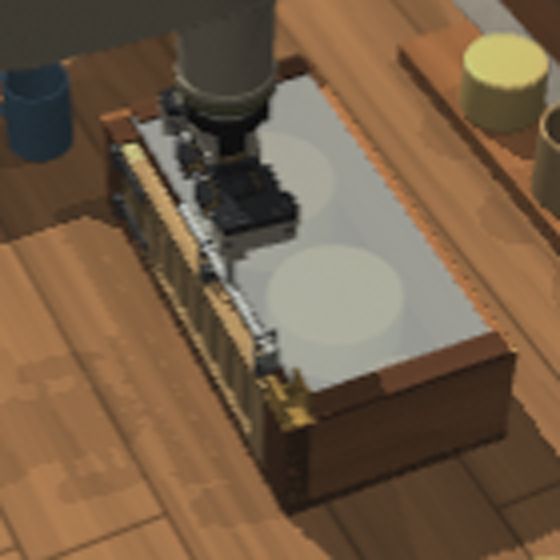

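The bolt's nose at crop (265,350) is clear of the keeper at (295,390), and the gate is shut. I'll swing the gate, turning the tool with it.

```bash
python3 -m inch '[[[-0.36,0.06,0,0,0,0.8,1],[-0.72,0.11,0,0,0,1.6,1],[-0.72,0.11,0,0,0,1.6,1],[-0.36,0.06,0,0,0,0.8,1],[0,0,0,0,0,0,1]]]'

```

```text
t: 16.25
tool_pos: [0.5546, 0.0682, 0.2143]
orientation: [3.123, -0.337, 0.0]
force: [1.8, 0.1, -2.8]
opening: 0.022
```

```bash
python3 -m inch '[[[-0.72,0.11,0,0,0,1.6,1],[-0.72,0.11,0,0,0,1.6,1],[-0.72,0.11,0,0,0,1.6,1],[-0.72,0.11,0,0,0,1.6,1],[-0.72,0.11,0,0,0,1.6,1]]]'
python3 -m inch '[[[-0.72,0.11,0,0,0,1.6,1],[-0.36,0.06,0,0,0,0.8,1],[0,0,0,0,0,0,1],[0,0,0,0,0,0,1],[0,0,0,0,0,0,1]]]'
python3 - <<'E'
from h import *
go([.505,.0767,.214])
S=cam("side");T=cam("top")
a=cv2.resize(T["image"][150:220,140:310],None,fx=4.6,fy=4.2,interpolation=cv2.INTER_CUBIC)
b=cv2.resize(S["image"][130:230,200:340],None,fx=2.8,fy=2.8,interpolation=cv2.INTER_CUBIC)
d=cv2.resize(S["image"][275:335,270:336],None,fx=4.5,fy=4.5,interpolation=cv2.INTER_CUBIC)
o=np.zeros((580,800,3),np.uint8);o[:a.shape[0],:a.shape[1]]=a;o[296:576,:392]=b;o[296:566,400:697]=d
cv2.imwrite("pics/c9.png",o)
h=np.array([.570,.3287])
for g in(.165,.28,.42):
    y=-.0226-g; e=h+.36*np.array([np.sin(y),-np.cos(y)]); print(g,e,proj(T,[*e,.13]),proj(S,[*e,.13]))
E
```

```text
t: 16.75
tool_pos: [0.5185, 0.0726, 0.2142]
orientation: [3.092, -0.556, 0.0]
force: [3.0, -0.0, -2.6]
opening: 0.022
t: 17.25
tool_pos: [0.5085, 0.0747, 0.2142]
orientation: [3.08, -0.617, 0.0]
force: [2.7, 0.2, -1.9]
opening: 0.0221
t 17.25 tcp [0.5085 0.0747 0.2142] F [ 2.7  0.2 -1.9] open 0.0221 zax [ 0. -0. -1.] yaw -22.66
d_tool cm [-0.4  -0.05  0.02] turn tool z deg None
0.165 [ 0.50285944 -0.02498368] [[271.48801455 197.30759524]] [[250.08884407 210.9121976 ]]
0.28 [ 0.46271889 -0.01494337] [[268.77358365 209.51046075]] [[238.99022432 212.71005335]]
0.42 [0.41581546 0.00338918] [[263.57213515 223.91062722]] [[225.23764757 213.56425555]]
```

View pics/c9.png

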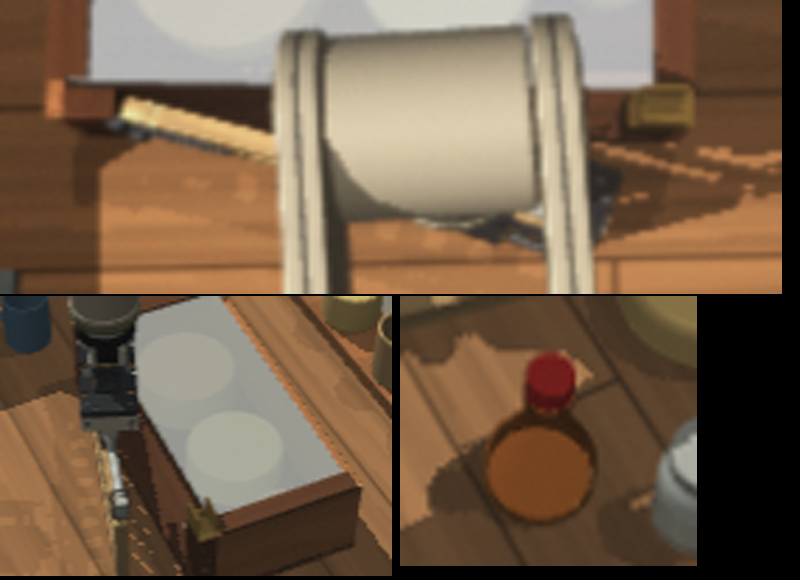

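The side view puts the gate's free edge at about (242,212), which is roughly 0.25 to 0.27 rad. The stopper is still home and the handle is gripped. I'll let it settle, then hand in.

```bash
python3 -m inch '[[[0,0,0,0,0,0,1],[0,0,0,0,0,0,1],[0,0,0,0,0,0,1],[0,0,0,0,0,0,1],[0,0,0,0,0,0,1]]]' && python3 -c "
from h import *
print(robot.close_job())"
```

```text
t: 17.85
tool_pos: [0.5084, 0.0747, 0.2141]
orientation: [3.08, -0.618, 0.0]
force: [2.6, -2.3, -3.3]
opening: 0.0217
the job is handed in; nothing more can be done
None
```

I handed the job in at about 17.9 s of the 54 s; it reports no verdict. The red stopper is in the flask and let go. The bolt is lifted over the lip and drawn right back, and the arm is still holding its handle with the gate ajar.

**Stopper:** The fingertips came down on the flask rim with the stopper about 4 mm short of home, so I let go there and it dropped the rest of the way. Its head then matched the position predicted for fully home to within about 0.3 pixel in both cameras. The last look still showed it seated and upright.

**Bolt and gate:**
- **Bolt:** It was lifted about 16 mm and drawn about 42 mm. The camera showed its nose clear of the keeper before I swung the gate.
- **Gate:** I put it at about 0.25–0.27 rad open, which puts the free edge around 9–10 cm out. That comes from one side view and the tool position.
- **Hold:** The pull at the tool was about 2.6 N, roughly what the spring should give, and the arm was steady.

**What did not match:** The gripper stopped at 22 mm on the handle, where the 18 mm sleeve was expected. The pads are probably gripping the 24 mm cap, set to 50 N. The hold did not slip.

I saw nothing else disturbed in the pictures, but I did not measure the other objects afterwards.

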